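# Load the drill jig and hold its spring lever

### The arm

A 6-joint arm with a two-finger parallel gripper is mounted at the origin on a cart in front of the work surface, level with it; the furniture and walls round the work are solid. World frame = base frame: x ahead of the robot, y to its left, z up, the work surface at z = 0. Lengths are in m, angles in rad, forces in N, time in s.
With the tool pointing down it reaches from about 0.275 to 0.825 m from the base axis. Payload 4.9 kg.
Tool frame: the origin (TCP) lies midway between the tips of the shut fingers; the grasp point (between the pads) lies 19 mm behind it (bot.grip_depth is the distance from the TCP to the grasp point, in m); z points along the fingers, y is the line along which they close (so a half turn about z gives the same grasp; the last joint's range is limited). The gripper opens to 85 mm and grips with 20 to 120 N. Pads are 22 mm wide; open, the fingers measure 114 mm over their backs; the gripper's body (76 mm by 85 mm) begins 54 mm behind the grasp point. The pads swing forward as they close: fully open they stand 13 mm farther back than shut.
Start: joints at [-1.479, 0.326, -0.193, 1.052, 0, 1.437], TCP at [0.123, -0.536, 0.231] pointing down, gripper open.
Joint ranges: [-2.65, 2.65], [-0.97, 1.79], [-1.3, 1.35], [-1.93, 2.1], [-1.47, 1.37], [-3.14, 3.14]. Speed limits (rad/s): [2.57, 2.57, 3.14, 3.14, 3.14, 3.14].

### API

Orientations are given as a unit quaternion [w, x, y, z].
In Python, from cell import bot gives the robot as it stands. Calls block until the motion is done:
- bot.move_pose(position, orientation): joint-space move of the TCP to a pose.
- bot.move_linear(position, speed=0.15, rotation=None, until_force=None): straight line of the TCP; rotation=None keeps the orientation; speed is the mean speed in m/s. With until_force (N) it stops when the force on the tool has changed by that much, and returns True; else False.
- bot.goto_joints(angles): joint-space move.
- bot.set_gripper(opening, grasp_force=None): opening from 0.0 (shut) to 1.0 (fully open); grasp_force is the grip in N (None keeps the last); returns when the fingers have stopped.
- bot.wait(seconds).
- bot.solve_ik(position, orientation): joint angles nearest the present ones, or None.
- bot.camera(name): name is "side" or "top" or "wrist"; returns the picture (384x512x3 uint8, red, green, blue); there is no depth.
- bot.calibration(name): a dict with "mtx" (3x3 intrinsics, pixels), "k1" (the pictures are not rectified: a ray, as slopes to the right and down, at radius r is drawn at 1 + k1 r^2 times it, then the intrinsics apply), "extrinsics" (4x4, takes a point from world to camera coordinates); the wrist camera has in their place "hand_eye" (4x4, takes a point from camera to tool coordinates, whose origin is the TCP and whose axes are the flange's). Camera axes: x right, y down, z forward; pixel columns grow to the right and rows downward; lengths in m; the calibration is good to about 2 mm. A picture is of the moment at which its call begins: read the wrist's pose just before it. calibration takes no time and is no camera call.
A pose or a line that the arm cannot do raises bot.PlanningError and nothing moves.
- bot.close_job(): hands the job in; it is judged then, once.
Trained networks look in the newest picture that a camera, given by its name, has taken for a name from the list of things; names that differ only in an ending like _2 or _b are one class to them, and where a whole thing is asked for, a point or a joint stands for the part that bears it (a point fixed in the world has none). Each returns a list of dicts, best first, with "confidence" (0 to 1); they miss things now and then, are a little off and sometimes report something else, mostly with a low value. They report only what shows in the picture. A call takes as long as a camera call. They do not tell look-alikes from the thing itself.
- bot.search_frame(camera, thing): "bbox" ([left, top, width, height] in pixels, round what is visible of it).
Readings, each from a call of its own:
- bot.read_clock(): time.
- bot.read_joint_positions(): joint angles.
- bot.read_joint_vel(): joint speeds.
- bot.read_joint_efforts(): joint torques, N m.
- bot.read_position(): TCP position.
- bot.read_tool_rot(): TCP orientation.
- bot.read_ft_force(): force on the tool from outside, world axes, zero at the start.
- bot.read_moment(): the same for the moment, N m.
- bot.read_gripper_width(): opening from 0.0 (shut) to 1.0 (fully open).
- bot.read_finger_force(): force on a finger pad.
Only numpy, scipy, OpenCV 4.12 (cv2) and the standard library are available. Lean on these libraries where they do the work, as an engineer would, in place of code of your own. Each camera call takes 0.05 s, during which the arm holds its last target. There are 200 camera calls.

### The job

Lay the small wooden block (square ends, a little longer than it is thick) lengthwise between the rails of the drill jig and push it down, with the knock-out plate under it, until it is fully home, and let go of it while the lever is still up. Then press the jig's spring lever down until it is level, so that its nose clamps the block against the fence, without ever driving it on down to its stop, and finish while holding the lever level: it springs up when let go. Leave the other things on the bench where they are.

Things in the scene. Friction and masses are not known exactly. Their poses are not given: they have to be found in the camera images.
- block_mid (a point): centre of the loose wooden block, 35 x 60 x 35 mm (x, y, z), about 60 g; its long side is its own y axis. It lies on the bench on a long face, centre 17.5 mm up. Near it, at places that are swapped at random, stand a wax block (50 x 70 x 30 mm) and a steel cube (50 mm).
- nest (a point): point on the jig's nest floor (12 mm above the bench), under the centre of the block when that is home and clamped (block centre then 17.5 mm above this point, top 35 mm). x axis: level, along the nest from the lever to the fence; z up. With the lever up about 70 mm are clear before the fence: lay the block with its centre at about x = -4 mm, so that it has room at both ends.
- jig: the jig, fixed for the run: plywood board 160 x 100 x 12 mm, same axes as nest, origin 12 mm below it. Its nest has two low rails along x, 41 mm apart inside at the floor, flared outward, tops 13 mm above the nest floor, up to 30 mm from the middle outside; an end fence with its face at x = +30 mm, 34 mm high (heights over the nest floor); the lever's bracket at x = -64 mm, 72 mm high.
- plate (a joint): travel of the knock-out plate (steel, 44 x 30 mm, in the nest floor): 0 = standing 8 mm proud of the nest floor, 0.008 m = flush with it, fully home. It starts 5 to 8 mm proud, has no spring, moves stiffly (about 5 N) and stays where it is pushed; the block's own weight does not move it.
- lever (a joint): angle of the spring lever in rad: 0 = up at rest (its outer end points to -x of the nest, 0.45 rad above level), 0.45 = level, 0.65 = end stop. Hinge axis along y of the nest at x = -64 mm, 60 mm above the nest floor. The nose reaches a block that is against the fence at about 0.3 rad. Pressing at the thumb plate takes about 3 N at rest, 8 to 10 N at level; let go, it springs up.
- lever_pad (a point): middle of the top face of the lever's thumb plate (rubber, 44 mm along the lever, 34 mm wide): press down here. It lies 110 mm from the hinge axis along the lever and 8 mm above its centre line. x axis along the lever toward the hinge, z normal to the plate. With the lever level it is at x = -174 mm, z = +68 mm from nest; at rest at about x = -160 mm, z = +115 mm.
- wax_block: wax block 50 x 70 x 30 mm, loose, origin at the centre of its underside; leave alone
- steel_weight: steel cube 50 mm, loose, origin at the centre of its underside; leave alone
- long_block: long flat wooden block 45 x 140 x 20 mm at the back of the bench, origin at the centre of its underside; leave alone
- screwdriver_black: screwdriver 175 mm long lying on the right, leave alone
- screwdriver_red: screwdriver 180 mm long lying on the right, leave alone
- block: the same wooden block as block_mid; origin at the centre of its underside
- nose: round rubber-faced nose, 18 mm across, on a push rod that the lever drives level along the nest (42 mm per rad of the lever), 18 mm above the nest floor; sprung: 2 N at first touch and 1500 N/m, up to 16 mm of give
Not all that is in view belongs to the job. Of the things shaped like the block, the wooden one is meant.

How it is judged:
On the way:
1. the block lies home in the nest, the plate flush under it, let go, the lever still up (z of block_mid in the frame of nest between 0.015 and 0.0195 m and y of block_mid in the frame of nest between -0.005 and 0.005 m and angle between the y axis of block_mid and the x axis of nest, either way round below 0.15 rad and value of joint plate above 0.0065 m and contact force between the fingers and block below 0.3 N and value of joint lever below 0.2 rad), for 0.2 s.
At the end, for the whole second after the job is handed in: The robot holds the lever level (within 0.08 rad); its nose presses the block (over 2.5 N) to the fence (block within 3 mm lengthwise, 5 mm sideways, 0.15 rad of its place); the block is home on the flush plate (within 1.5 mm), not touched by the fingers (z of block_mid in the frame of nest between 0.015 and 0.0195 m and y of block_mid in the frame of nest between -0.005 and 0.005 m and angle between the y axis of block_mid and the x axis of nest, either way round below 0.15 rad and value of joint plate above 0.0065 m and contact force between the fingers and block below 0.3 N and x of block_mid in the frame of nest between -0.0035 and 0.003 m and value of joint lever between 0.37 and 0.53 rad and contact force between nose and block above 2.5 N and contact force between any of the fingers, the arm and jig above 1.5 N and linear speed of block below 0.02 m/s); the arm keeps its last pose, push and grip.
It fails at once if the lever was driven past level toward its stop (over 0.60 rad) (value of joint lever above 0.6 rad).
It fails at once if another thing on the bench was moved by more than 30 mm (distance of any of wax_block, steel_weight, long_block, screwdriver_black, screwdriver_red from where it was at the start of the episode above 0.03 m).
It also fails if it takes over 56 s, if anything falls off the work surface, if the arm or the gripper's body presses on something with over 40 N, if the wrist force passes 120 N, or if a joint passes its speed limit or range.

## Working session

There is one attempt and no reset: what is moved stays moved. The work goes in short steps, each a Python script; the robot and the scene stay as the last script left them, time stands still between calls to the robot, and variables do not carry over. Pictures are saved under pics/ and viewed, at most 10 in all, crops included, and the job is handed in when it is done.

```bash
ls; mkdir -p pics; python3 - <<'E'
from cell import bot
import cv2,numpy as np
ims=[]
for n in("top","side"):
    im=bot.camera(n); cv2.imwrite(f"pics/{n}0.png",im[:,:,::-1])
    for t in("block","jig","nest","lever_pad","lever","nose","wax_block","steel_weight","plate","long_block"):
        try: print(n,t,[(d["bbox"],round(d["confidence"],2)) for d in bot.search_frame(n,t)][:4])
        except Exception as e: print(n,t,e)
    c=bot.calibration(n); E=c["extrinsics"]; print(n,np.round(c["mtx"],1).tolist(),c["k1"],np.round(E,3).tolist())
print(bot.read_clock(),bot.read_tool_rot())
c=bot.calibration("wrist");print(np.round(c["hand_eye"],3).tolist(),c["mtx"])
E
```

```text
pics
top block [([266.6, 235.0, 20.4, 21.1], 0.76), ([265.5, 148.3, 19.5, 20.8], 0.74), ([353.2, 190.9, 20.6, 10.6], 0.73), ([146.1, 178.2, 63.6, 47.0], 0.7)]
top jig [([146.0, 178.6, 61.3, 46.7], 0.6)]
top nest []
top lever_pad [([175.7, 198.7, 33.7, 29.5], 0.68), ([303.4, 184.1, 24.4, 6.5], 0.66)]
top lever [([179.2, 199.5, 25.3, 25.2], 0.57), ([284.6, 210.0, 18.1, 16.6], 0.45)]
top nose [([236.0, 203.2, 19.8, 20.1], 0.69), ([147.6, 180.1, 62.5, 44.8], 0.25)]
top wax_block [([269.1, 179.5, 19.2, 17.3], 0.8)]
top steel_weight [([241.3, 201.8, 15.3, 20.1], 0.5)]
top plate []
top long_block [([137.8, 122.0, 40.4, 26.3], 0.82), ([145.8, 180.1, 61.0, 45.2], 0.23)]
top [[398.6, 0.0, 251.9], [0.0, 398.6, 191.9], [0.0, 0.0, 1.0]] -0.13820766377951416 [[-0.025, -1.0, 0.001, -0.233], [-0.997, 0.024, -0.068, 0.583], [0.067, -0.002, -0.998, 1.379], [0.0, 0.0, 0.0, 1.0]]
side block [([249.9, 199.2, 19.1, 21.5], 0.78), ([275.2, 220.3, 22.6, 20.1], 0.72), ([240.4, 304.6, 23.3, 31.3], 0.72), ([203.0, 233.9, 28.3, 21.2], 0.57)]
side jig [([206.7, 155.0, 46.1, 30.7], 0.8)]
side nest [([210.1, 155.3,
[... 162 characters left out ...]
weight [([206.6, 199.3, 23.3, 26.5], 0.65), ([219.3, 264.8, 23.0, 33.2], 0.39)]
side plate []
side long_block [([280.1, 150.7, 10.9, 13.7], 0.65), ([202.9, 233.0, 22.7, 25.4], 0.54)]
side [[376.6, 0.0, 253.0], [0.0, 376.6, 189.9], [0.0, 0.0, 1.0]] -0.10358246546463307 [[0.995, -0.103, 0.01, -0.626], [-0.046, -0.527, -0.849, -0.016], [0.093, 0.844, -0.529, 1.312], [0.0, 0.0, 0.0, 1.0]]
1.1 [-9.75362900e-06  9.93634011e-01  1.12656341e-01  2.09175748e-06]
[[-0.001, -0.962, -0.273, 0.071], [1.0, -0.001, -0.001, 0.0], [0.001, -0.273, 0.962, -0.144], [0.0, 0.0, 0.0, 1.0]] [[279.45344795   0.         253.3434345 ]
 [  0.         279.45344795 196.88731108]
 [  0.           0.           1.        ]]
```

```bash
python3 - <<'E'
import cv2,numpy as np
a=cv2.imread("pics/top0.png")[100:310,110:410]; b=cv2.imread("pics/side0.png")[120:360,150:350]
cv2.imwrite("pics/c1.png",cv2.resize(a,None,fx=2.66,fy=2.66,interpolation=cv2.INTER_CUBIC))
cv2.imwrite("pics/c2.png",cv2.resize(b,None,fx=2.5,fy=2.5,interpolation=cv2.INTER_CUBIC))
E
```

```text
(no output)
```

View pics/c1.png

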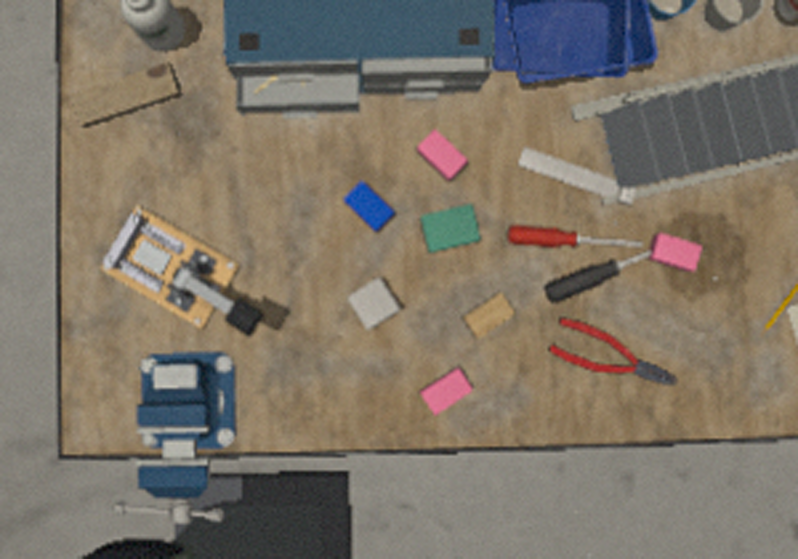

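View pics/c2.png

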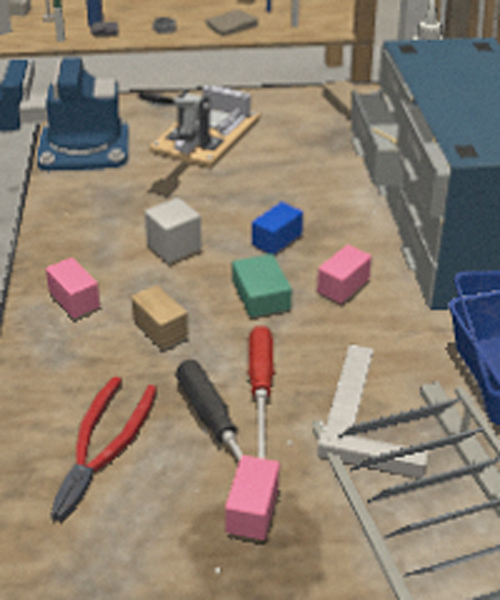

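The wooden candidates: three pink blocks (top image px ~(276,158), (364,195), (277,247)), a blue one (249,177), and the tan wood-coloured one at ~(293,218). The tan one fits the description "wooden". The steel cube is at (250,214) and the wax block (green) at (279,186). The jig is at (173,201), with its fence at upper left, its lever pointing lower right and the vise below it. Next I'll look from the wrist camera.

```bash
cat > h.py <<'E'
from cell import bot
import cv2,numpy as np
from scipy.spatial.transform import Rotation as R
def Rq(q): return R.from_quat(np.roll(q,-1)).as_matrix()
def down(yaw): # tool z down, tool y axis at (yaw) in world xy
    y=np.array([np.cos(yaw),np.sin(yaw),0]); z=np.array([0,0,-1.]); M=np.c_[np.cross(y,z),y,z]
    return np.roll(R.from_matrix(M).as_quat(),1)
def snap(name):
    c=bot.calibration(name); 
    if name=="wrist":
        T=np.eye(4);T[:3,:3]=Rq(bot.read_tool_rot());T[:3,3]=bot.read_position(); W=T@np.array(c["hand_eye"])
    else: W=np.linalg.inv(c["extrinsics"])
    return bot.camera(name),(W,np.array(c["mtx"]),c["k1"])
def world(px,cam,z):
    W,K,k1=cam; px=np.atleast_2d(px).astype(float)
    d=(px-K[:2,2])/K[0,0]; u=d.copy()
    for _ in range(20): u=d/(1+k1*(u**2).sum(1,keepdims=True))
    r=np.c_[u,np.ones(len(u))]@W[:3,:3].T
    return W[:3,3]+r*((z-W[2,3])/r[:,2])[:,None]
def proj(P,cam):
    W,K,k1=cam; p=(np.atleast_2d(P)-W[:3,3])@W[:3,:3]; u=p[:,:2]/p[:,2:]
    return u*(1+k1*(u**2).sum(1,keepdims=True))*K[0,0]+K[:2,2]
E
python3 - <<'E'
from h import *
im,_c=snap("top"); f=lambda p:np.array(p)/2.66+[110,100]
print("block",world(f([489,314]),_c,.035))
print("block long edges", world(f([[463,318],[499,293],[514,312],[478,336]]),_c,.035).round(3).tolist())
J=world(f([[138,207],[238,265],[202,328],[102,265]]),_c,.012);print("jig",J.round(3).tolist(),J.mean(0))
print("lever pad",world(f([243,318]),_c,.127), "vise",world(f([[235,353],[230,445],[140,353]]),_c,0.02).round(3).tolist())
b=world(f([489,314]),_c,.035)[0]
# look at block from above: camera offset ~0.07 along tool x
p=np.array([b[0],b[1],.24]); 
for yaw in np.pi/2,-np.pi/2:
    q=down(yaw); print(yaw,bot.solve_ik(p-Rq(q)[:,0]*.12,q))
E
```

```text
block [[ 0.48226176 -0.39021254  0.035     ]]
block long edges [[0.478, -0.356, 0.035], [0.509, -0.404, 0.035], [0.484, -0.423, 0.035], [0.454, -0.375, 0.035]]
jig [[0.636, 0.072, 0.012], [0.555, -0.062, 0.012], [0.473, -0.012, 0.012], [0.56, 0.122, 0.012]] [0.55600954 0.03002463 0.012     ]
lever pad [[ 0.48475403 -0.08144547  0.127     ]] vise [[0.439, -0.057, 0.02], [0.319, -0.047, 0.02], [0.442, 0.07, 0.02]]
1.5707963267948966 [-0.67764713  0.65376758  0.35819759  1.27522634  0.         -0.67764713]
-1.5707963267948966 [-0.96120011  0.28797758 -0.2235212   1.05929755  0.          2.18039254]
```

```bash
python3 - <<'E'
from h import *
import pickle
out={}
for n,p,yaw in(("b",[.482,-.390,.2],np.radians(33)),("j",[.54,.0,.30],np.radians(-31))):
    best=None
    q=min((down(yaw),down(yaw+np.pi)),key=lambda q:9 if (s:=bot.solve_ik(p,q)) is None else abs(s[5]))
    bot.move_pose(p,q); im,c=snap("wrist"); out[n]=c; cv2.imwrite(f"pics/w{n}.png",im[:,:,::-1])
    print(n,np.round(bot.read_joint_positions(),2))
    for t in(("block",) if n=="b" else ("jig","nest","lever_pad","plate","nose")):
        print(t,[(d["bbox"],round(d["confidence"],2)) for d in bot.search_frame("wrist",t)][:3])
pickle.dump(out,open("c.pkl","wb")); print(bot.read_clock())
b=cv2.imread("pics/wb.png"); cv2.imwrite("pics/wb2.png",cv2.resize(b[92:292,126:386],None,fx=3,fy=3,interpolation=cv2.INTER_CUBIC))
b=cv2.imread("pics/wj.png"); cv2.imwrite("pics/wj2.png",cv2.resize(b,None,fx=1.5625,fy=1.5625,interpolation=cv2.INTER_CUBIC))
E
```

```text
b [-0.8   0.48 -0.05  1.05 -0.    0.2 ]
block [([392.3, 207.7, 64.1, 45.1], 0.93), ([239.4, 151.6, 29.9, 58.4], 0.77), ([400.0, 115.4, 78.2, 42.3], 0.66)]
j [-0.14  0.27 -0.09  1.21 -0.   -1.17]
jig [([223.5, 69.6, 68.0, 166.7], 0.74)]
nest [([228.3, 70.4, 61.8, 163.3], 0.8)]
lever_pad [([243.6, 69.7, 30.6, 109.3], 0.97)]
plate [([247.4, 186.4, 17.1, 27.3], 0.79)]
nose [([243.0, 68.2, 30.9, 112.3], 0.53)]
4.5
```

View pics/wb2.png

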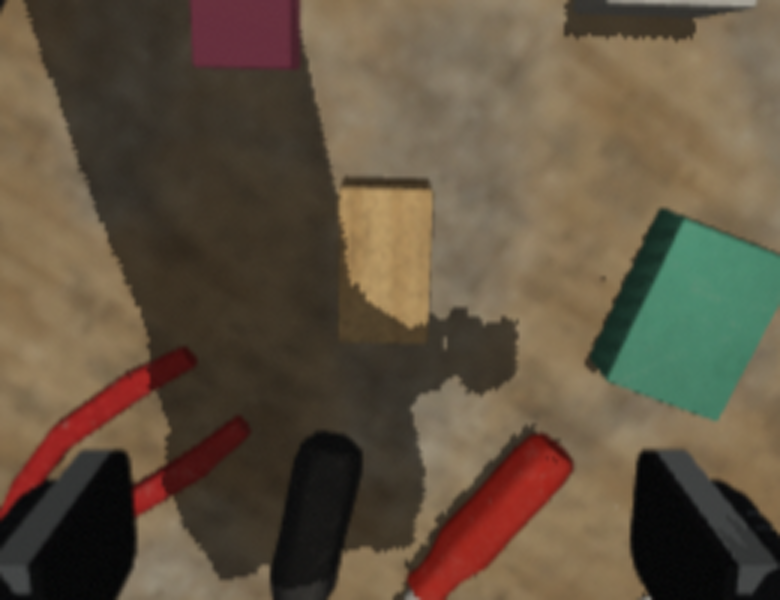

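View pics/wj2.png

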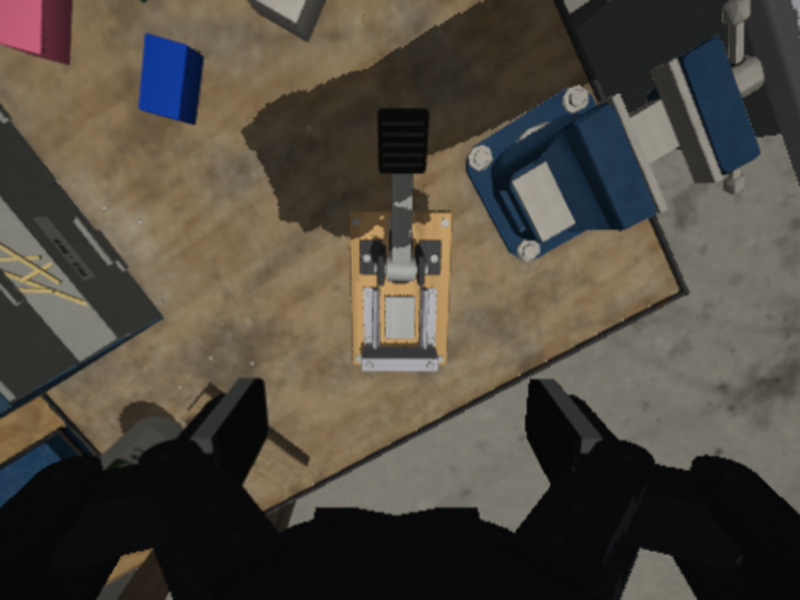

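The tan wooden block has grain and its top face spans crop (340..433, 188..343), so it is the one meant. In the jig view, the plate is at (400,318), the pad at (403,140) and the board corners at (350,213), (451,212), (447,363), (353,362).

```bash
python3 - <<'E'
from h import *
import pickle
C=pickle.load(open("c.pkl","rb"))
B=world(np.array([[340,188],[433,188],[430,343],[340,342]])/3+[126,92],C["b"],.035)[:,:2]
print(B.round(4).tolist(),"c",B.mean(0),"sides",np.linalg.norm(B-np.roll(B,-1,0),axis=1))
L=B[2:].mean(0)-B[:2].mean(0); print("long yaw",np.degrees(np.arctan2(L[1],L[0])))
g=lambda p:np.array(p)/1.5625
J=world(g([[350,213],[451,212],[447,363],[353,363]]),C["j"],.012)[:,:2]
print(J.round(4).tolist(),"c",J.mean(0),"sides",np.linalg.norm(J-np.roll(J,-1,0),axis=1))
X=J[2:].mean(0)-J[:2].mean(0);yaw=np.arctan2(X[1],X[0]);print("x yaw",np.degrees(yaw))
r=lambda p,z:((world(g(p),C["j"],z)[:,:2])@np.array([[np.cos(yaw),-np.sin(yaw)],[np.sin(yaw),np.cos(yaw)]]))
o=r([[400,318]],.018)[0]
print("plate ctr world",world(g([400,318]),C["j"],.018))
P=r([[385,296],[415,296],[416,339],[385,339]],.018);print("plate corners rel",(P-o).round(4).tolist())
print("pad",world(g([[403,140]]),C["j"],.127),(r([[403,140]],.127)-o).round(4))
print("fence top inner/outer",(r([[400,357],[400,361],[400,371]],.046)-o).round(4).tolist())
print("rails top", (r([[363,290],[378,290],[422,290],[437,290]],.025)-o).round(4).tolist())
E
```

```text
[[0.4538, -0.3738], [0.4825, -0.3553], [0.5148, -0.4056], [0.4853, -0.4241]] c [ 0.48408785 -0.38971829] sides [0.03415213 0.05975514 0.03480609 0.05935073]
long yaw -57.637156443191664
[[0.5582, -0.0593], [0.4741, -0.0096], [0.5546, 0.1259], [0.6404, 0.074]] c [0.55680178 0.03275922] sides [0.0977203  0.15759924 0.10024731 0.15666145]
x yaw 58.80950556121897
plate ctr world [[0.57067616 0.05527653 0.018     ]]
plate corners rel [[-0.0232, -0.0152], [-0.0232, 0.015], [0.0227, 0.0166], [0.0228, -0.0155]]
pad [[ 0.4870583 -0.0817389  0.127    ]] [[-0.1605  0.0006]]
fence top inner/outer [[0.0312, -0.0002], [0.0355, -0.0001], [0.0461, -0.0001]]
rails top [[-0.0311, -0.0366], [-0.0311, -0.0218], [-0.0311, 0.0215], [-0.0311, 0.0363]]
```

```bash
python3 - <<'E'
from h import *
import pickle
b=np.array([.4841,-.3897]); q=down(np.radians(32.4))
if abs(bot.solve_ik([*b,.12],q)[5])>2: q=down(np.radians(212.4))
bot.set_gripper(.7,40)
bot.move_pose([*b,.12],q); bot.move_linear([*b,.016],.1)
bot.set_gripper(0,40); print("w",bot.read_gripper_width(),bot.read_finger_force())
bot.move_linear([*b,.2],.2)
n=np.array([.5707,.0553]); yaw=np.radians(58.8); ex=np.array([np.cos(yaw),np.sin(yaw)])
t=n-.004*ex
q=min((down(yaw+np.pi/2),down(yaw-np.pi/2)),key=lambda q:9 if (s:=bot.solve_ik([*t,.14],q)) is None else abs(s[5]))
bot.move_pose([*t,.22],q); bot.move_linear([*t,.11],.15)
im,c=snap("wrist"); pickle.dump(c,open("c2.pkl","wb")); cv2.imwrite("pics/n1.png",im[:,:,::-1])
cv2.imwrite("pics/n2.png",cv2.resize(im[:,:,::-1],None,fx=1.5625,fy=1.5625,interpolation=cv2.INTER_CUBIC))
print(bot.read_clock(),bot.read_position(),bot.read_gripper_width(),np.round(bot.read_joint_positions(),2))
E
```

```text
w 0.3961111094173686 41.85483634471893
11.6583 [0.56961555 0.05167594 0.11110758] 0.396559416554461 [-0.04  0.47 -0.3   0.79  0.   -1.06]
```

View pics/n2.png

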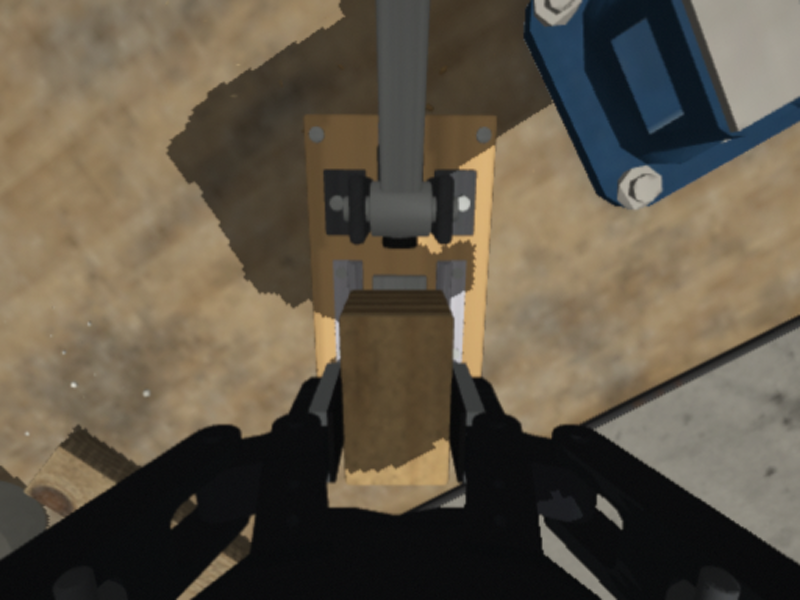

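```bash
python3 - <<'E'
from h import *
import pickle
c=pickle.load(open("c2.pkl","rb")); yaw=np.radians(58.8);n=np.array([.5707,.0553])
r=lambda p,z:((world(np.array(p)/1.5625,c,z)[:,:2]-n)@np.array([[np.cos(yaw),-np.sin(yaw)],[np.sin(yaw),np.cos(yaw)]])*1e3).round(1).tolist()
print("board edges",r([[305,115],[497,115],[316,370],[482,370]],.012))
print("rails top",r([[334,262],[362,262],[438,262],[467,262]],.025))
print("plate",r([[373,276],[425,276]],.018),"lever",r([[378,180],[425,180]],.09))
print("block bottom end edge",r([[350,291],[443,291]],.095),"top",r([[341,313],[452,313],[346,485],[450,485]],.130))
print("tcp",r(proj([bot.read_position()],c)*1.5625,bot.read_position()[2]))
E
```

```text
board edges [[-106.0, -48.7], [-105.8, 49.7], [35.8, -50.5], [35.9, 49.5]]
rails top [[-32.2, -35.1], [-32.1, -20.2], [-32.1, 20.1], [-32.1, 35.5]]
plate [[-23.1, -14.9], [-23.1, 13.8]] lever [[-73.6, -8.5], [-73.5, 8.5]]
block bottom end edge [[-33.5, -19.4], [-33.5, 15.6]] top [[-35.4, -18.4], [-35.3, 14.6], [24.9, -18.9], [24.9, 16.0]]
tcp [[-3.7, -0.9]]
```

```bash
python3 - <<'E'
from h import *
yaw=np.radians(58.8);n=np.array([.5707,.0553]); ex=np.array([np.cos(yaw),np.sin(yaw)]);ey=np.array([-ex[1],ex[0]])
t=n-.004*ex+.0012*ey
bot.move_linear([*t,.06],.1); p=bot.read_position(); d=p[:2]-t; print("err mm",(p-[*t,.06])*1e3)
print("f0",np.round(bot.read_ft_force(),1))
print("hit",bot.move_linear([*t,.037],.05,until_force=12),bot.read_position())
print("hit",bot.move_linear([*t,.027],.03,until_force=25),bot.read_position(),np.round(bot.read_ft_force(),1))
bot.set_gripper(.62); bot.move_linear([*t,.10],.15)
bot.set_gripper(0); 
print("top",bot.move_linear([*t,.040],.05,until_force=22),bot.read_position(),np.round(bot.read_ft_force(),1))
bot.move_linear([*t,.14],.15)
# back off to look
im,c=snap("wrist"); import pickle; pickle.dump(c,open("c3.pkl","wb"))
cv2.imwrite("pics/p2.png",cv2.resize(im[:,:,::-1],None,fx=1.5625,fy=1.5625,interpolation=cv2.INTER_CUBIC))
print(bot.read_clock())
E
```

```text
err mm [0.38104924 0.004714   0.41778377]
f0 [ 0.3 -0.6  0.8]
hit False [0.56738705 0.05247995 0.03671215]
hit True [0.56805701 0.0524451  0.02891279] [-1.1  0.2  5.9]
top True [0.56712639 0.05251656 0.04706316] [-1.1  0.1  6.4]
16.5667
```

View pics/p2.png

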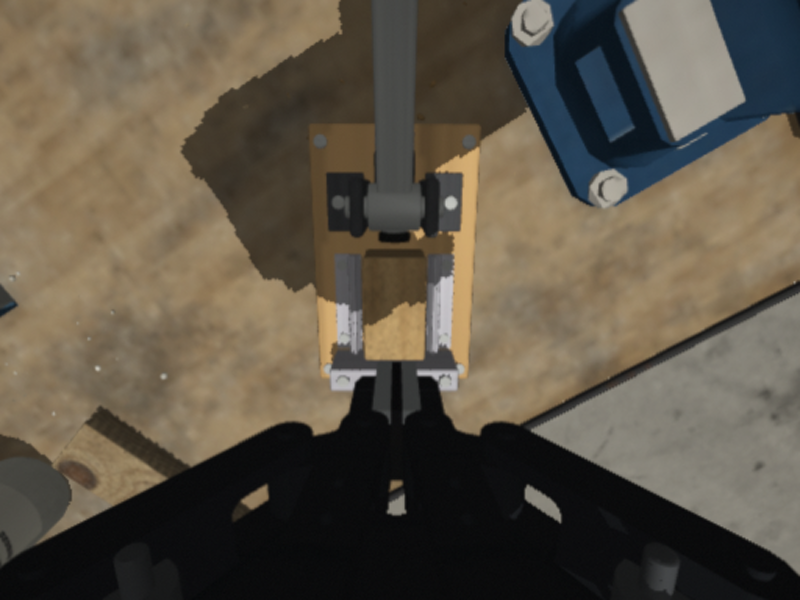

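The top of the block is at z = 0.047 (12 + 35 mm) against a hard stop, so it is home. In the picture it sits centred between the rails and parallel to them, at px (394,305). Next is the lever.

```bash
python3 - <<'E'
from h import *
yaw=np.radians(58.8);n=np.array([.5707,.0553]); ex=np.array([np.cos(yaw),np.sin(yaw)])
P=lambda x,z:[*(n+x*ex),z]
p=bot.read_position(); bot.move_linear([p[0],p[1],.23],.2); q=bot.read_tool_rot()
bot.move_pose(P(-.165,.19),q); bot.wait(.3); f0=np.array(bot.read_ft_force())
print("touch",bot.move_linear(P(-.165,.105),.04,until_force=2.5),bot.read_position(),f0.round(1))
for x,z in((-.171,.100),(-.174,.0815)):
    bot.move_linear(P(x,z),.03); bot.wait(.4); print(bot.read_position().round(4),(np.array(bot.read_ft_force())-f0).round(1))
im,c=snap("side"); cv2.imwrite("pics/s2.png",cv2.resize(im[130:230,180:310,::-1],None,fx=6,fy=6,interpolation=cv2.INTER_CUBIC))
print(bot.read_clock())
E
```

```text
touch True [ 0.48501076 -0.08580863  0.12903753] [-0.2 -0.1  0.7]
[ 0.482  -0.0909  0.1   ] [-2.3 -2.1  3.2]
[ 0.4807 -0.0933  0.0816] [-3.1 -0.7  7.8]
22.3417
```

View pics/s2.png

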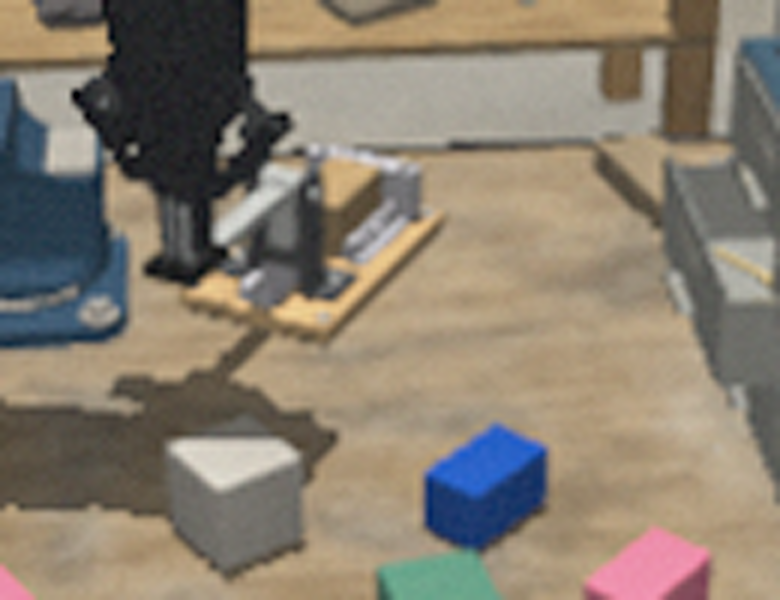

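```bash
python3 - <<'E'
from h import *
p=bot.read_position(); bot.move_linear([p[0],p[1],.0797],.02); bot.wait(.5)
print(bot.read_position().round(4),np.round(bot.read_ft_force(),1))
im,c=snap("top"); yaw=np.radians(58.8);n=np.array([.5707,.0553]); ex=np.array([np.cos(yaw),np.sin(yaw)]);ey=np.array([-ex[1],ex[0]])
s=8;o=np.array([140,170]); v=cv2.resize(im[170:240,140:235,::-1],None,fx=s,fy=s,interpolation=cv2.INTER_CUBIC)
e=lambda x,y:[*(n+x*ex+y*ey),.047]
u=((proj([e(-.03,-.0175),e(-.03,.0175),e(.03,.0175),e(.03,-.0175)],c)-o+.5)*s).astype(int)
cv2.polylines(v,[u],True,(255,0,255),1); cv2.imwrite("pics/t3.png",v); print(bot.read_clock())
E
```

```text
[ 0.4807 -0.0935  0.0799] [-3.1 -1.8  8.9]
23.1417
```

View pics/t3.png

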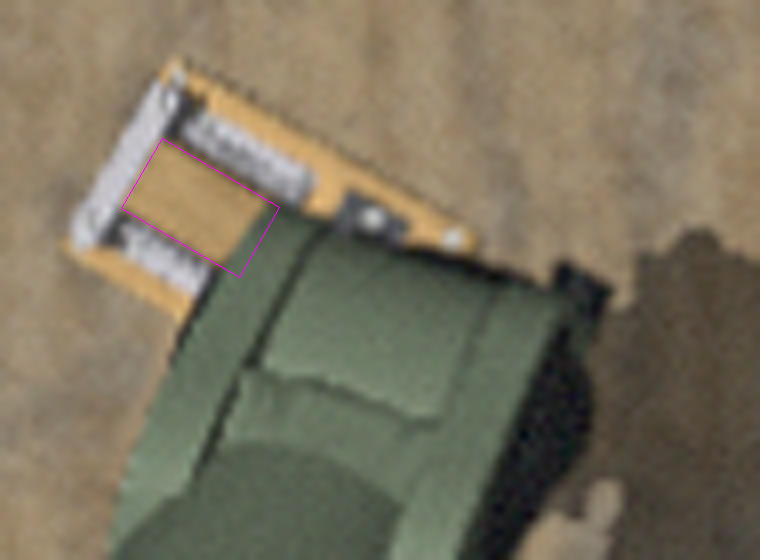

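The block meets the fence and matches the predicted clamped outline (magenta). The pad height of 0.0799 m puts the lever level, and the force of about 9 N is as expected. I'll hand it in.

```bash
python3 -c "
from cell import bot
print(bot.close_job())"
```

```text
the job is handed in; nothing more can be done
None
```

I handed the job in with the block home in the nest and against the fence and the arm holding the lever level at about 9 N; no verdict came back, and I did not measure the nose force on the block directly.

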